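Feed a brass blank under a press guard with a push stick

TASK

Lay the brass blank flat and lengthwise between the two fences in front of the press, then use the orange push stick to feed it in under the guard until you feel it sit firmly against the back stop, without ramming the stop. Keep the fingers off the blank once it is going under the guard. Then draw the stick right back out of the press, lay it flat on the bench and let go; do not disturb the jar, screwdriver or dish.

Things in the scene. Friction and masses are not known exactly. Their poses are not given: they have to be found in the camera images.
- press: Green bench press bolted down, 330 mm tall. Origin: on the bench in the middle of the mouth (the opening under the guard); x axis = feed direction into the press, z up. Work slides on the bench itself. Clear guard from x = 0 to 131 mm, 120 mm wide, roof top at z = 74 mm; mouth under its front plate 16 mm high, 48 mm wide. The press head overhangs from x = 35 mm on, above z = 105 mm.
- lane (a point): Point on the bench on the lane's centre line, 75 mm before the mouth: a good place for the blank's centre. Two blue fences, 10 mm high and thick, 48 mm apart inside, centred on the press's y = 0, run from press x = -120 mm to +95 mm; before that they flare apart until x = -148 mm. Axes as the press.
- roller (a point): Point on the bench below a sprung rubber hold-down roller in the guard, 70 mm beyond the mouth. Roller radius 14 mm, does not spin, its lowest point 6 mm up; it rides up on the blank. The push rises briefly (to 4 to 6 N) as the blank's front edge goes under at press x of about 63 mm, then the blank drags at about 2 to 4 N in all.
- gauge: Dark steel bar fixed across the press in the guard, 126 mm beyond the mouth (origin on the bench below it, axes as the press). It carries a red stop plate, clamped with its face anywhere 88 to 112 mm beyond the mouth: not measured, find it by feel. It does not give. Seat the blank with a push of about 12 N on the stick for half a second: the plate must feel 4 N or more, but over 22 N is ramming.
- blank: Loose brass blank, a flat bar 52 x 40 x 8 mm (x, y, z of its own frame), 100 to 200 g, lying flat on the bench to start with. Origin: centre of its underside. Seated, its centre is 26 mm before the stop plate's face.
- stick: Loose push stick, 140 g. Orange tongue 24 mm wide, 8 mm thick, flat along its x axis from x = -35 mm to the square nose at x = +150 mm. On it a pale wooden handle block 70 mm long (x = -35 to +35 mm), 22 mm thick (y), top at z = 60 mm, to be gripped across its thickness. Origin: on the underside, under the middle of the handle. Balances about 18 mm ahead of the origin.
- stick_nose (a point): Middle of the push stick's square nose face, 4 mm above its underside.
- jar: Bystander: amber jar with blue cap, 48 mm across, 60 mm tall, origin under its centre. Leave alone.
- driver: Bystander: screwdriver 150 mm long with red handle, lying on the bench. Leave alone.
- dish: Bystander: small white dish 70 mm across, 30 mm tall, origin under its centre. Leave alone.
There are look-alikes about, which are no part of the job. There is more than one size of the stick; the one meant has the size given above. There is more than one size of the blank; the job needs the larger.

How it is judged:
By the outcome, as a careful person would: the job done as asked, in the order asked, and still so for the second after the job is handed in, with the robot touching nothing.
It also fails if it takes over 72 s, if anything falls off the work surface, if the arm or the gripper's body presses on something with over 40 N, if the wrist force passes 120 N, or if a joint passes its speed limit or range.

ROBOT

A 6-joint arm with a two-finger parallel gripper is mounted at the origin on the work surface. World frame = base frame: x ahead of the robot, y to its left, z up, the work surface at z = 0. Lengths are in m, angles in rad, forces in N, time in s.
With the tool pointing down it reaches from about 0.3 to 0.775 m from the base axis. Payload 14.6 kg.
Tool frame: the origin (TCP) lies at the very end of the fingers, on their centre line; the grasp point (between the pads) lies 19 mm behind it; z points along the fingers, y is the line along which they close (so a half turn about z gives the same grasp; the last joint's range is limited). The gripper opens to 94 mm and grips with 3 to 60 N. Pads are 16 mm wide; open, the fingers measure 119 mm over their backs; the gripper's body (75 mm by 177 mm) begins 78 mm behind the grasp point.
Start: joints at [1.203, 0.3, 1.521, -0, 1.321, -0.067], TCP at [0.163, 0.525, 0.175] pointing down, gripper open.
Joint ranges: [-3.03, 3.03], [-0.79, 2.21], [0.23, 2.52], [-1.04, 4.18], [0, 3.07], [-2.55, 2.55]. Speed limits (rad/s): [2.22, 2.22, 2.57, 3.14, 3.14, 3.14].

INTERFACE

Orientations are given as [roll, pitch, yaw] about the fixed x, y, z axes, in that order (R = Rz(yaw) Ry(pitch) Rx(roll)).
In Python, from station import ctrl gives the robot as it stands. The module is installed in compiled form; this text tells all that it offers.
- The arm moves only by the tool play_rows, never from a script. Its argument "commands" is a list of rows, each a list of 7 numbers: the shift along the tool's x, y, z in m, then the turn, a rotation vector about the tool's x, y, z in degrees, then the closure, from -1 (fully open) to 1 (shut). A call has 1 to 20 rows; each row shifts and turns the commanded pose from where the row before left it, along the tool's axes as they then stand; what a row does not reach is not made up. A row lasts 1/12 s, in which the tool goes at most 41.7 mm and 7.16 degrees, less where a joint would pass 70% of its speed; a pose out of reach is approached as far as the arm can. A call is refused whole if a number of a shift passes 0.0417 or a number of a turn 7.16, either way. A call with a gripper value outside its range is refused whole. The fingers move at their own pace and stop on an object; "force" is the grip in N (left out, the last holds). Time passes only in rows, so rows that do not move let the fingers close. It gives the time, the measured TCP pose, the force, the opening and the grip force at its end, in the units of the state.
- ctrl.get_obs(): the state, without advancing time (a new reading comes with each control period).
- ctrl.camera(name): name is "scene" or "top" or "wrist"; returns the picture (400x640x3 uint8, blue, green, red); there is no depth.
- ctrl.camera_model(name): a dict with "fx", "fy", "cx", "cy" (pixels), "rvec" (rotation vector, rad) and "tvec" (3), from world to camera coordinates, as OpenCV has them. Camera axes: x right, y down, z forward; pixel columns grow to the right and rows downward; lengths in m; the calibration is good to about 2 mm. A picture is of the moment at which its call begins: read the wrist's pose just before it. camera_model takes no time and is no camera call; for the wrist camera it gives the pose at the moment of the call.
- ctrl.hand_in(): hands the job in; it is judged then, once.
The state is a dict: "time_s": time; "qpos": joint angles; "joint_vel": joint speeds; "tau": joint torques, N m; "ee_pos": TCP position; "eef_rot": TCP orientation; "force": force on the tool from outside, world axes, zero at the start; "moment": the same for the moment, N m; "grip_width": finger opening in m; "grip_force": force on a finger pad.
Only numpy, scipy, OpenCV 4.12 (cv2) and the standard library are available. Lean on these libraries where they do the work, as an engineer would, in place of code of your own. Each camera call takes 0.05 s, during which the arm holds its last target. There are 200 camera calls.

## Working session

There is one attempt and no reset: what is moved stays moved. The work goes in short steps, Python scripts to look and compute and a tool call to move; the robot and the scene stay as the last step left them, time stands still between calls to the robot, and variables do not carry over. Pictures are saved under pics/ and viewed, at most 13 in all, crops included, and the job is handed in when it is done.

Besides the shell and the picture viewer there is one more tool, called by a JSON object that holds its "fn" and its "kwargs". play_rows: Moves the arm, as the interface text tells. Its arguments: {"type":"object","properties":{"commands":{"type":"array","items":{"type":"array","items":{"type":"number"}}},"force":{"type":"number"}},"required":["commands"]}

```bash
mkdir -p pics
cat > h.py <<'E'
import numpy as np, cv2
from station import ctrl
def model(n):
    m=ctrl.camera_model(n); R=cv2.Rodrigues(np.array(m["rvec"],float))[0]; t=np.array(m["tvec"],float).ravel()
    K=np.array([[m["fx"],0,m["cx"]],[0,m["fy"],m["cy"]],[0,0,1]]); return K,R,t
def w(M,u,v,z=0):
    K,R,t=M; d=R.T@np.linalg.inv(K)@np.array([u,v,1.]); c=-R.T@t
    return c+d*(z-c[2])/d[2]
def p(M,X):
    K,R,t=M; q=K@(R@np.array(X,float)+t); return q[:2]/q[2]
E
python3 - <<'E'
from h import *
o=ctrl.get_obs(); print(o)
a=ctrl.camera("top");b=ctrl.camera("scene")
cv2.imwrite("pics/top.png",a);cv2.imwrite("pics/scene.png",b)
for n in("top","scene"):
    K,R,t=model(n);print(n,K[0,0],-R.T@t)
    print([ (u,v,w((K,R,t),u,v).round(3)) for u,v in((0,0),(639,0),(0,399),(639,399))])
E
```

```text
{'time_s': 0.0, 'qpos': array([ 1.20340281e+00,  3.00433637e-01,  1.52162285e+00, -3.57894374e-05,
        1.32069000e+00, -6.66065014e-02]), 'joint_vel': array([ 0.00103563,  0.00064513,  0.00209327, -0.00067396,  0.00157566,
        0.00100794]), 'tau': array([-3.17103550e-04, -5.31807983e+01, -3.52732229e+01,  7.08386488e-02,
        2.44464056e-02, -1.49959574e-04]), 'ee_pos': array([0.16285323, 0.52500952, 0.17488923]), 'eef_rot': array([-3.14043906e+00, -4.22077012e-05,  2.84081450e+00]), 'force': array([-0.51241135, -0.10719096,  0.56999769]), 'moment': array([-0.02535484, -0.03400887, -0.02416575]), 'grip_force': 0.0, 'grip_width': 0.09424306802542305}
top 449.2957805999751 [0.27311521 0.15022278 1.24893574]
[(0, 0, array([1.134, 1.141, 0.   ])), (639, 0, array([ 1.097, -0.823,  0.   ])), (0, 399, array([-0.026,  1.006,  0.   ])), (639, 399, array([-0.045, -0.661,  0.   ]))]
scene 369.6496319153133 [0.82032572 0.56569034 0.72394823]
[(0, 0, array([ 0.886, -1.443,  0.   ])), (639, 0, array([-1.035,  0.196,  0.   ])), (0, 399, array([1.209, 0.13 , 0.   ])), (639, 399, array([0.349, 0.829, 0.   ]))]
```

View pics/top.png

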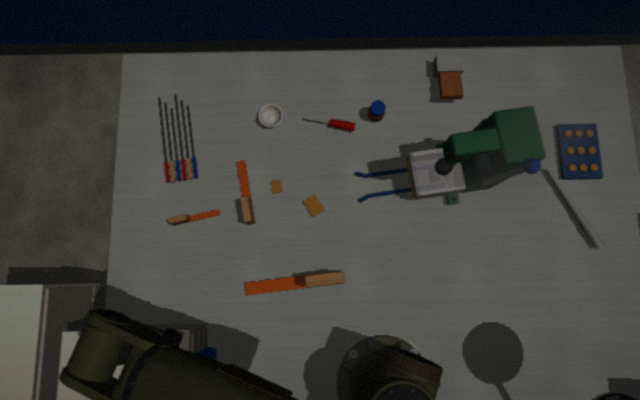

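View pics/scene.png

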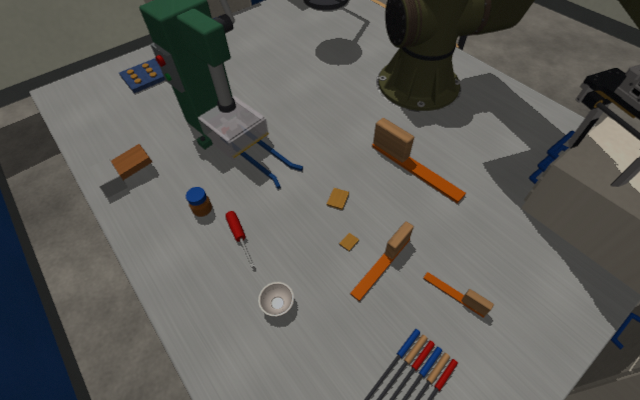

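Run:
```python
from h import *
M=model("top")
for n,q in dict(bigA=(245,288),bigB=(344,278),medA=(241,161),medB=(250,222),smA=(168,220),smB=(220,211)).items(): print(n,w(M,*q).round(3))
a=cv2.imread("pics/top.png")
a=cv2.convertScaleAbs(a,alpha=1.6)
A=cv2.resize(a[145:235,225:345],None,fx=6.5,fy=6.5,interpolation=cv2.INTER_CUBIC)[:,:800]
cv2.imwrite("pics/c1.png",A)
B=cv2.resize(a[135:215,345:477],None,fx=6,fy=6,interpolation=cv2.INTER_CUBIC)
cv2.imwrite("pics/c2.png",B); print(A.shape,B.shape)
```

```text
bigA [0.251 0.367 0.   ]
bigB [0.274 0.097 0.   ]
medA [0.608 0.385 0.   ]
medB [0.432 0.356 0.   ]
smA [0.441 0.587 0.   ]
smB [0.464 0.441 0.   ]
(585, 780, 3) (480, 792, 3)
```

View pics/c1.png

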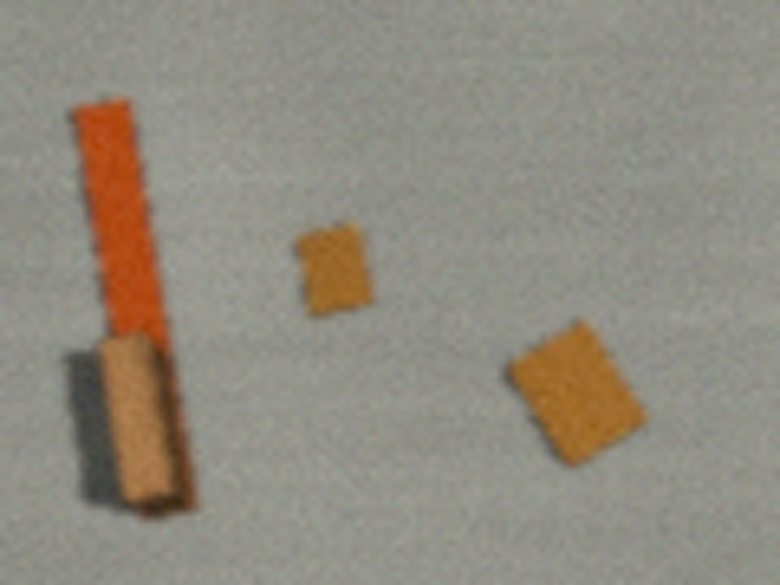

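View pics/c2.png

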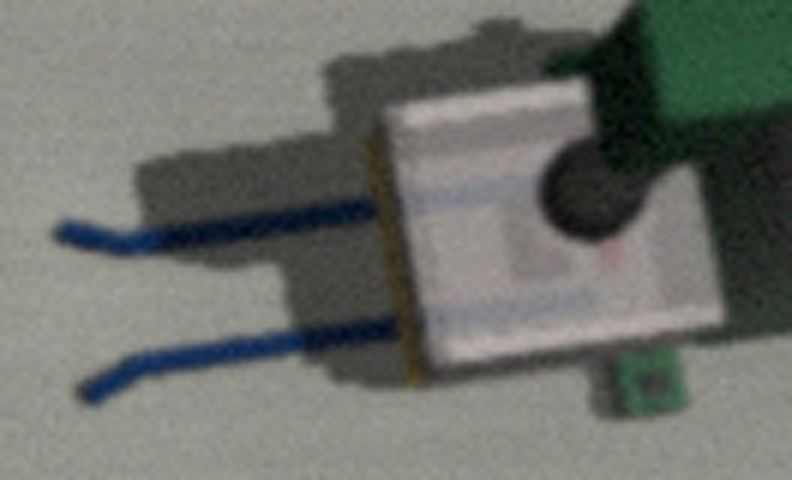

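Run:
```python
from h import *
M=model("top")
c1=lambda u,v,z:w(M,(u+.5)/6.5-.5+225,(v+.5)/6.5-.5+145,z)
c2=lambda u,v,z:w(M,(u+.5)/6-.5+345,(v+.5)/6-.5+135,z)
B=np.array([c1(*q,.008) for q in((580,320),(645,413),(572,465),(510,370))]);print("blank",B.mean(0).round(4))
for i in range(4): 
    d=B[(i+1)%4]-B[i];print(np.linalg.norm(d).round(4),np.degrees(np.arctan2(d[1],d[0])).round(1))
n=(c1(75,110,.008)+c1(130,98,.008))/2; t=(c1(145,515,.008)+c1(197,508,.008))/2
hA=(c1(100,338,.06)+c1(150,332,.06))/2;hB=(c1(125,503,.06)+c1(175,492,.06))/2
d=n-t;print("stick nose",n,"tail",t,np.linalg.norm(d),np.degrees(np.arctan2(d[1],d[0])),"handle",hA,hB,(hA+hB)/2,np.linalg.norm(hA-hB))
u=d/np.linalg.norm(d);print("origin by nose",n-.15*u,"by tail",t+.035*u)
f=[c2(*q,.01) for q in((130,242),(370,209),(140,362),(400,328),(62,232),(90,395))]
for q in f: print("fence",q.round(4))
a=(f[0]+f[2])/2;e=(f[1]-f[0])+(f[3]-f[2]);y=np.arctan2(e[1],e[0]);print("bendmid",a,np.degrees(y),np.linalg.norm(f[0]-f[2]))
ex=np.array([np.cos(y),np.sin(y),0]);print("mouth est",a+.12*ex,"lane",a+.045*ex, "gold", c2(375,140,.074),c2(415,385,.074),c2(415,385,.016))
```

```text
blank [0.4765 0.1784 0.008 ]
0.0495 -146.2
0.0386 124.9
0.0493 32.2
0.0372 -54.8
stick nose [0.60761103 0.38527533 0.008     ] tail [0.42720489 0.35253032 0.008     ] 0.18335378726194348 10.287595304788034 handle [0.49461112 0.36421972 0.06      ] [0.42665156 0.35276143 0.06      ] [0.46063134 0.35849057 0.06      ] 0.06891875400627288
origin by nose [0.46002247 0.35848695 0.008     ] by tail [0.46164222 0.35878095 0.008     ]
fence [0.5596 0.0278 0.01  ]
fence [ 0.5738 -0.0858  0.01  ]
fence [0.5021 0.025  0.01  ]
fence [ 0.5164 -0.0971  0.01  ]
fence [0.5649 0.0597 0.01  ]
fence [0.4868 0.0488 0.01  ]
bendmid [0.53083534 0.02640201 0.01      ] -83.09731555118879 0.05761118532331145
mouth est [ 0.54525734 -0.09272819  0.01      ] lane [ 0.53624359 -0.01827182  0.01      ] gold [ 0.59010408 -0.07739808  0.074     ] [ 0.4780596  -0.08961802  0.074     ] [ 0.48817656 -0.10145762  0.016     ]
```

The candidates are:
- **Sticks:** (294,284) measures about 270 mm, (246,192) about 185 mm and (194,215) about 147 mm. I take (246,192).
- **Blanks:** (276,186) is small, and (313,205) measures about 50 x 38 mm. I take (313,205).

The crop confirms both choices. The lane's feed yaw is about -83°.

{"fn": "play_rows", "kwargs": {"commands": [[-0.0287,-0.017,0,0,0,0,-1],[-0.0287,-0.017,0,0,0,0,-1],[-0.0287,-0.017,0,0,0,0,-1],[-0.0287,-0.017,0,0,0,0,-1],[-0.0287,-0.017,0,0,0,0,-1],[-0.0287,-0.017,0,0,0,0,-1],[-0.0287,-0.017,0,0,0,0,-1],[-0.0287,-0.017,0,0,0,0,-1],[-0.0287,-0.017,0,0,0,0,-1],[-0.0287,-0.017,0,0,0,0,-1],[-0.0287,-0.017,0,0,0,0,-1],[-0.0287,-0.017,0,0,0,0,-1],[-0.0287,-0.017,0,0,0,0,-1],[-0.0287,-0.017,0,0,0,0,-1],[0,0,0,0,0,6.55,-1],[0,0,0,0,0,6.55,-1],[0,0,0,0,0,6.55,-1],[0,0,0,0,0,6.55,-1],[0,0,0,0,0,6.55,-1],[0,0,0,0,0,6.55,-1]]}}

```text
time_s: 1.77
ee_pos: [0.4761, 0.1788, 0.1751]
eef_rot: [-3.141, -0.0, 2.149]
force: [-0.4, 0.5, 0.1]
grip_width: 0.0941
grip_force: 0.0
```

```bash
cat >> h.py <<'E'
def go(x,y,z,yaw):
    o=ctrl.get_obs(); R=cv2.Rodrigues(np.zeros(3))[0]
    from scipy.spatial.transform import Rotation as S
    R=S.from_euler("xyz",o["eef_rot"]).as_matrix(); T=S.from_euler("xyz",[np.pi,0,np.radians(yaw)]).as_matrix()
    d=R.T@(np.array([x,y,z])-o["ee_pos"]); r=np.degrees(S.from_matrix(R.T@T).as_rotvec())
    print("tool shift mm",(d*1000).round(1),"turn",r.round(1),"t",round(o["time_s"],2))
E
python3 - <<'E'
from h import *
o=ctrl.get_obs();print(o["ee_pos"],np.degrees(o["eef_rot"]),o["time_s"])
M=model("wrist");a=ctrl.camera("wrist");np.savez("pics/m1.npz",*M);cv2.imwrite("pics/w1.png",a)
print(p(M,[.4765,.1784,.008]),-M[1].T@M[2])
E
```

```text
[0.47605437 0.17884145 0.17512377] [-1.79963025e+02 -1.11820189e-02  1.23134897e+02] 1.7667
[319.23504405 178.04790794] [0.4340404  0.24410613 0.38434929]
```

View pics/w1.png

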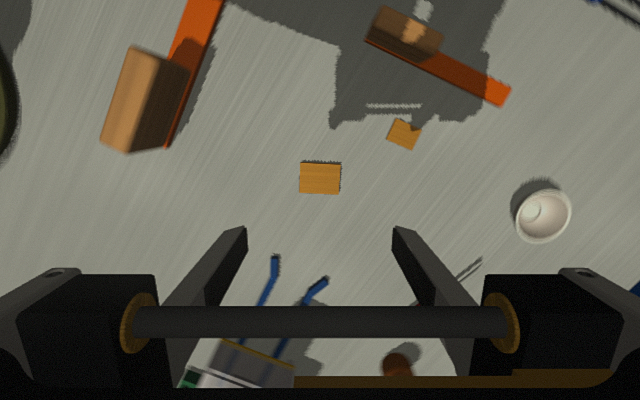

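Run:
```python
from h import *
a=cv2.imread("pics/w1.png");f=np.load("pics/m1.npz");M=[f[k] for k in f]
h=cv2.cvtColor(a,cv2.COLOR_BGR2HSV);m=cv2.inRange(h,(10,120,90),(25,255,255));m[:150]=0;m[205:]=0;m[:,:290]=0;m[:,350:]=0
c=max(cv2.findContours(m,0,1)[0],key=cv2.contourArea)
P=np.array([w(M,*q[0],.008)[:2] for q in c],np.float32)*1000;print(cv2.minAreaRect(P))
for q in((275,258),(270,275),(258,304),(323,281),(302,300),(275,345)):print(q,w(M,*q,.01).round(4))
go(.477,.179,.002,123.5)
```

```text
((476.8417053222656, 178.1029052734375), (51.6480827331543, 39.64822006225586), 30.402816772460938)
(275, 258) [0.4868 0.0507 0.01  ]
(270, 275) [0.4945 0.0243 0.01  ]
(258, 304) [ 0.5039 -0.0258  0.01  ]
(323, 281) [0.5622 0.0572 0.01  ]
(302, 300) [0.5538 0.0148 0.01  ]
(275, 345) [ 0.5614 -0.0737  0.01  ]
tool shift mm [ -0.4   1.  173.2] turn [-0.  -0.  -0.9] t 1.82
```

{"fn": "play_rows", "kwargs": {"commands": [[-0.0011,0.0002,0.03,0,0,2.7,-1],[0,0,0.035,0,0,0,-1],[0,0,0.035,0,0,0,-1],[0,0,0.035,0,0,0,-1],[0,0,0.025,0,0,0,-1],[0,0,0.0075,0,0,0,-1],[0,0,0.005,0,0,0,-1],[0,0,0,0,0,0,-1],[0,0,0,0,0,0,1],[0,0,0,0,0,0,1],[0,0,0,0,0,0,1],[0,0,0,0,0,0,1],[0,0,0,0,0,0,1],[0,0,0,0,0,0,1],[0,0,0,0,0,0,1],[0,0,0,0,0,0,1]], "force": 20}}

```text
time_s: 3.15
ee_pos: [0.477, 0.1781, 0.003]
eef_rot: [3.142, 0.0, 2.108]
force: [-0.2, -0.6, 0.1]
grip_width: 0.044
grip_force: 0.0
```

Run:
```python
from h import *
a=ctrl.camera("wrist");o=ctrl.get_obs();print(o["grip_width"],o["grip_force"],o["force"]);b=ctrl.camera("scene")
i=cv2.resize(a[100:330,150:490],None,fx=1.6,fy=1.6);j=cv2.resize(b[130:250,260:400],(240,206))
cv2.imwrite("pics/w2.png",np.hstack([i,cv2.resize(b[130:270,280:380],(250,i.shape[0]))]))
```

```text
0.04029248444091524 0.0 [-0.16853096 -0.55032049  0.6510757 ]
```

View pics/w2.png

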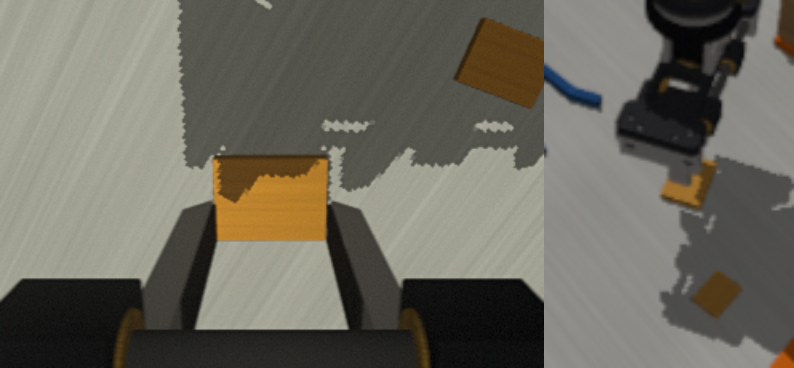

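{"fn": "play_rows", "kwargs": {"commands": [[0,0,0,0,0,0,1],[0,0,0,0,0,0,1],[0,0,0,0,0,0,1]]}}

```text
time_s: 3.5
ee_pos: [0.477, 0.1781, 0.0029]
eef_rot: [-3.142, -0.0, 2.108]
force: [0.5, -0.7, 0.0]
grip_width: 0.0159
grip_force: 0.0
```

Run:
```python
from h import *
o=ctrl.get_obs();print(o["grip_width"],o["grip_force"],o["force"],o["ee_pos"])
M=model("wrist")
R=np.array(o["ee_pos"]);import math
y=o["eef_rot"][2];ty=np.array([math.sin(y),-math.cos(y),0])
print([p(M,R+s*ty*.026) for s in(-1,1)],[p(M,R+s*ty*.02) for s in(-1,1)])
a=ctrl.camera("wrist");i=a[100:330,150:490];cv2.imwrite("pics/w3.png",cv2.resize(i,None,fx=1.6,fy=1.6))
```

```text
0.01594748782002666 0.0 [ 0.45289039 -0.6753759   0.03045997] [0.47697985 0.17810884 0.00294114]
[array([284.03686739, 222.80297087]), array([353.55195778, 222.89630136])] [array([292.0578077 , 222.81373973]), array([345.53095416, 222.88553242])]
```

View pics/w3.png

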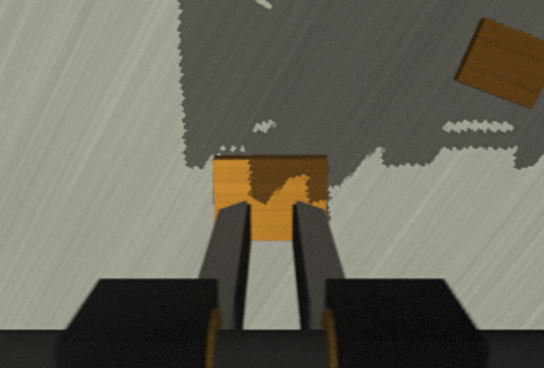

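The picture shows the fingertips at crop (235,205) and (310,205), drawn over a blank that has not moved. So they appear to be passing above it. I'll open and feel for the bench height.

{"fn": "play_rows", "kwargs": {"commands": [[0,0,0,0,0,0,-1],[0,0,0,0,0,0,-1],[0,0,0,0,0,0,-1],[0,0,0,0,0,0,-1],[0,0,0,0,0,0,-1],[0,0,0,0,0,0,-1],[0,0,0,0,0,0,-1],[0,0,0,0,0,0,-1],[0,0,0,0,0,0,-1],[0,0,0,0,0,0,-1],[0,0,0.001,0,0,0,-1],[0,0,0.001,0,0,0,-1],[0,0,0,0,0,0,-1]]}}

```text
time_s: 4.63
ee_pos: [0.4768, 0.1781, 0.0007]
eef_rot: [-3.141, -0.0, 2.108]
force: [0.7, -0.1, 0.2]
grip_width: 0.0929
grip_force: 0.0
```

Run:
```python
from h import *
from scipy.optimize import least_squares
b=cv2.imread("pics/scene.png");h=cv2.cvtColor(b,cv2.COLOR_BGR2HSV);m=cv2.inRange(h,(10,120,90),(25,255,255))
c=max([c for c in cv2.findContours(m[180:215,320:360].copy(),0,1)[0]],key=cv2.contourArea)+[320,180]
(x,y),_,_=r=cv2.minAreaRect(c);print(r)
M=model("scene")
for z in(0,.004,.008,.012,.016): print(z,w(M,x,y,z).round(4), np.array(cv2.minAreaRect(np.array([w(M,*q[0],z)[:2]*1000 for q in c],np.float32))[1]).round(1))
```

```text
((337.60345458984375, 197.7413787841797), (16.526884078979492, 18.755229949951172), 21.801406860351562)
0 [0.472  0.1744 0.    ] [52.2 40.2]
0.004 [0.4739 0.1766 0.004 ] [51.9 39.9]
0.008 [0.4759 0.1787 0.008 ] [51.6 39.7]
0.012 [0.4778 0.1809 0.012 ] [51.3 39.5]
0.016 [0.4797 0.1831 0.016 ] [51.  39.3]
```

{"fn": "play_rows", "kwargs": {"commands": [[0,0,0.001,0,0,0,-1],[0,0,0.001,0,0,0,-1],[0,0,0,0,0,0,-1],[0,0,0,0,0,0,-1]]}}

```text
time_s: 4.97
ee_pos: [0.4769, 0.1781, -0.0011]
eef_rot: [-3.141, -0.0, 2.108]
force: [-0.0, 0.6, -0.2]
grip_width: 0.094
grip_force: 0.0
```

{"fn": "play_rows", "kwargs": {"commands": [[0,0,0.001,0,0,0,-1],[0,0,0.001,0,0,0,-1],[0,0,0.001,0,0,0,-1],[0,0,0,0,0,0,-1]]}}

```text
time_s: 5.3
ee_pos: [0.4769, 0.1781, -0.0043]
eef_rot: [-3.141, -0.0, 2.108]
force: [0.2, 0.3, -0.3]
grip_width: 0.0942
grip_force: 0.0
```

{"fn": "play_rows", "kwargs": {"commands": [[0,0,0.001,0,0,0,-1],[0,0,0.001,0,0,0,-1],[0,0,0,0,0,0,-1]]}}

```text
time_s: 5.55
ee_pos: [0.4769, 0.1781, -0.0063]
eef_rot: [-3.141, -0.0, 2.108]
force: [-0.8, -0.3, -0.1]
grip_width: 0.0942
grip_force: 0.0
```

{"fn": "play_rows", "kwargs": {"commands": [[0,0,0.001,0,0,0,-1],[0,0,0.001,0,0,0,-1],[0,0,0,0,0,0,-1]]}}

```text
time_s: 5.8
ee_pos: [0.4769, 0.1781, -0.0083]
eef_rot: [-3.141, -0.0, 2.108]
force: [0.9, -0.4, -0.1]
grip_width: 0.0943
grip_force: 0.0
```

{"fn": "play_rows", "kwargs": {"commands": [[0,0,0.001,0,0,0,-1],[0,0,0.001,0,0,0,-1],[0,0,0,0,0,0,-1]]}}

```text
time_s: 6.05
ee_pos: [0.4769, 0.1781, -0.0103]
eef_rot: [-3.141, -0.0, 2.108]
force: [-0.7, 0.1, -0.1]
grip_width: 0.094
grip_force: 0.0
```

{"fn": "play_rows", "kwargs": {"commands": [[0,0,0.001,0,0,0,-1],[0,0,0.001,0,0,0,-1],[0,0,0.001,0,0,0,-1],[0,0,0,0,0,0,-1]]}}

```text
time_s: 6.38
ee_pos: [0.4768, 0.1781, -0.0133]
eef_rot: [-3.141, -0.0, 2.108]
force: [0.7, 0.2, -0.7]
grip_width: 0.0941
grip_force: 0.0
```

Run:
```python
from h import *
b=ctrl.camera("scene");M=model("scene");o=ctrl.get_obs()
y=o["eef_rot"][2];ty=np.array([np.sin(y),-np.cos(y),0]);
for s in(-1,1):
  for z in(0,.02): 
    q=p(M,np.array([.4769,.1781,z])+s*.047*ty);print(s,z,q,(q-[280,120])*6)
cv2.imwrite("pics/s2.png",cv2.resize(cv2.convertScaleAbs(b[120:220,280:400],alpha=1.7),None,fx=6,fy=6,interpolation=cv2.INTER_CUBIC))
```

```text
-1 0 [343.22952433 185.20367971] [379.377146   391.22207825]
-1 0.02 [343.47663031 180.1595515 ] [380.85978188 360.95730898]
1 0 [330.48802115 215.14712003] [302.92812689 570.88272019]
1 0.02 [330.5067385  210.36876261] [303.04043098 542.21257565]
```

View pics/s2.png

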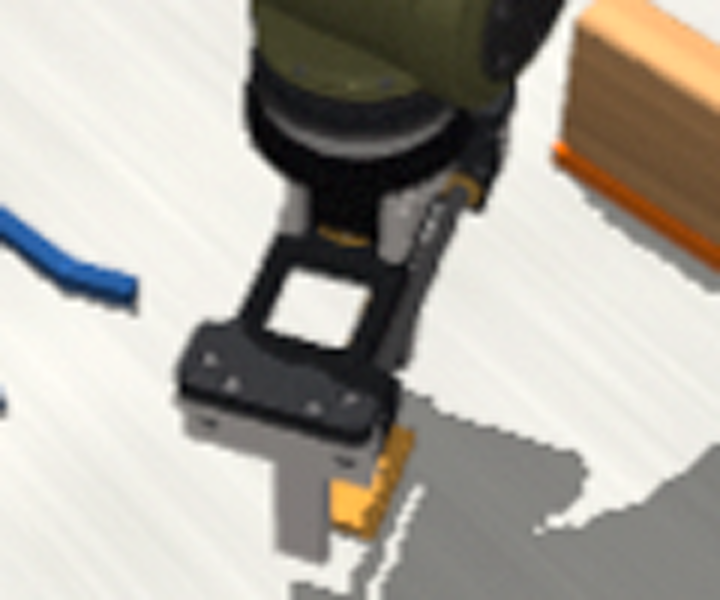

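{"fn": "play_rows", "kwargs": {"commands": [[0,0,0.001,0,0,0,-1],[0,0,0.001,0,0,0,-1],[0,0,0.001,0,0,0,-1],[0,0,0.001,0,0,0,-1],[0,0,0,0,0,0,-1]]}}

```text
time_s: 6.85
ee_pos: [0.4769, 0.1781, -0.0173]
eef_rot: [-3.141, -0.0, 2.108]
force: [0.4, -0.6, 0.2]
grip_width: 0.0942
grip_force: 0.0
```

Run:
```python
from h import *
a=cv2.imread("pics/scene.png").mean(2)
b=ctrl.camera("scene").mean(2)
for u in(328,330,332): print(u,[(int(b[v,u])) for v in range(206,226)],[int(a[v,u]) for v in range(206,226)][::6])
M=model("scene");o=ctrl.get_obs();y=o["eef_rot"][2];ty=np.array([np.sin(y),-np.cos(y),0]);tx=np.array([np.cos(y),np.sin(y),0])
for k in(.047,.0595):
  for z in(0,.01,.02): print(k,z,[p(M,np.array([.4769,.1781,z])+k*ty+s*.008*tx).round(1) for s in(-1,1)])
```

```text
328 [72, 72, 71, 72, 72, 72, 73, 95, 140, 132, 105, 104, 104, 105, 104, 111, 139, 138, 141, 142] [80, 124, 123, 124]
330 [72, 71, 72, 73, 72, 72, 72, 80, 111, 129, 76, 76, 75, 76, 75, 75, 82, 99, 82, 113] [50, 125, 123, 122]
332 [72, 72, 71, 72, 72, 71, 72, 73, 92, 130, 128, 75, 76, 75, 75, 75, 76, 76, 76, 75] [44, 125, 123, 123]
0.047 0 [array([327.3, 214.2]), array([333.7, 216.1])]
0.047 0.01 [array([327.2, 211.8]), array([333.8, 213.8])]
0.047 0.02 [array([327.2, 209.4]), array([333.8, 211.3])]
0.0595 0 [array([325.4, 218.4]), array([331.9, 220.4])]
0.0595 0.01 [array([325.4, 216.1]), array([332., 218.])]
0.0595 0.02 [array([325.4, 213.7]), array([332. , 215.7])]
```

{"fn": "play_rows", "kwargs": {"commands": [[0,0,0.001,0,0,0,-1],[0,0,0.001,0,0,0,-1],[0,0,0.001,0,0,0,-1],[0,0,0.001,0,0,0,-1],[0,0,0,0,0,0,-1]]}}

```text
time_s: 7.32
ee_pos: [0.4769, 0.1781, -0.0213]
eef_rot: [-3.141, -0.0, 2.108]
force: [0.3, 0.1, 0.0]
grip_width: 0.0938
grip_force: 0.0
```

Run:
```python
from h import *
b=ctrl.camera("scene").mean(2);o=ctrl.get_obs();print(o["force"],o["ee_pos"])
for u in(328,330,332): print(u,[(int(b[v,u])) for v in range(206,226)])
```

```text
[ 0.35132293 -0.02051144 -0.54289135] [ 0.47688791  0.17809401 -0.02118924]
328 [72, 72, 72, 72, 72, 72, 72, 74, 96, 129, 75, 75, 75, 76, 82, 112, 138, 139, 140, 142]
330 [72, 72, 73, 73, 72, 72, 72, 72, 80, 98, 76, 76, 76, 75, 76, 76, 83, 98, 82, 113]
332 [72, 73, 72, 72, 72, 72, 72, 72, 74, 86, 102, 76, 75, 76, 75, 75, 75, 76, 76, 76]
```

{"fn": "play_rows", "kwargs": {"commands": [[0,0,0.001,0,0,0,-1],[0,0,0.001,0,0,0,-1],[0,0,0,0,0,0,-1]]}}

```text
time_s: 7.62
ee_pos: [0.4769, 0.1781, -0.0233]
eef_rot: [-3.141, -0.0, 2.108]
force: [-0.0, 0.1, 0.6]
grip_width: 0.094
grip_force: 0.0
```

{"fn": "play_rows", "kwargs": {"commands": [[0,0,0.001,0,0,0,-1],[0,0,0.001,0,0,0,-1],[0,0,0,0,0,0,-1]]}}

```text
time_s: 7.87
ee_pos: [0.4769, 0.1781, -0.0253]
eef_rot: [-3.141, -0.0, 2.108]
force: [-0.3, 0.0, 0.5]
grip_width: 0.0936
grip_force: 0.0
```

{"fn": "play_rows", "kwargs": {"commands": [[0,0,0.001,0,0,0,-1],[0,0,0.001,0,0,0,-1],[0,0,0,0,0,0,-1]]}}

```text
time_s: 8.12
ee_pos: [0.4769, 0.1781, -0.0272]
eef_rot: [-3.141, -0.0, 2.108]
force: [-0.1, 0.4, -0.9]
grip_width: 0.0936
grip_force: 0.0
```

Run:
```python
from h import *
b=ctrl.camera("scene").mean(2);o=ctrl.get_obs();print(o["force"],o["ee_pos"])
for u in(328,330,332): print(u,[(int(b[v,u])) for v in range(206,226)])
```

```text
[-0.27128383 -0.74479475 -0.0964972 ] [ 0.47691916  0.17810053 -0.02715896]
328 [72, 72, 72, 72, 72, 72, 72, 73, 73, 72, 75, 75, 75, 76, 83, 112, 132, 114, 140, 142]
330 [72, 72, 72, 72, 73, 73, 72, 72, 73, 72, 73, 75, 76, 75, 75, 76, 75, 76, 82, 112]
332 [73, 72, 72, 72, 72, 72, 72, 72, 72, 72, 73, 74, 76, 76, 76, 76, 76, 76, 76, 76]
```

{"fn": "play_rows", "kwargs": {"commands": [[0,0,0.001,0,0,0,-1],[0,0,0.001,0,0,0,-1],[0,0,0,0,0,0,-1]]}}

```text
time_s: 8.42
ee_pos: [0.4769, 0.1781, -0.0292]
eef_rot: [-3.141, -0.0, 2.108]
force: [-0.9, -0.5, -0.4]
grip_width: 0.094
grip_force: 0.0
```

{"fn": "play_rows", "kwargs": {"commands": [[0,0,0,0,0,0,1],[0,0,0,0,0,0,1],[0,0,0,0,0,0,1],[0,0,0,0,0,0,1],[0,0,0,0,0,0,1],[0,0,0,0,0,0,1],[0,0,0,0,0,0,1],[0,0,0,0,0,0,1],[0,0,0,0,0,0,1]], "force": 20}}

```text
time_s: 9.17
ee_pos: [0.477, 0.1781, -0.0291]
eef_rot: [-3.142, -0.0, 2.108]
force: [-0.1, -0.7, 0.5]
grip_width: 0.0515
grip_force: 20.0
```

```bash
cat > fit.py <<'E'
from h import *
from scipy.optimize import minimize
def box(a,b,th=.010,h=.010):
    a,b=np.array(a),np.array(b);d=(b-a)/np.linalg.norm(b-a);n=np.array([-d[1],d[0]])*th/2
    return np.array([[*q,z] for q in(a+n,a-n,b+n,b-n) for z in(0,h)])
data=[]
for n,(u0,u1,v0,v1) in dict(top=(350,409,165,206),scene=(230,310,125,195)).items():
    im=cv2.imread(f"pics/{n}.png").astype(int);S=6
    im=cv2.resize(im[v0:v1,u0:u1].astype(np.float32),None,fx=S,fy=S,interpolation=cv2.INTER_LINEAR)
    m=((im[...,0]-im[...,2])>30).astype(np.uint8)
    data.append((n,model(n),u0,v0,S,m)); print(n,m.mean())
def cost(q,only=None,pr=False):
    x,y,a=q[0],q[1],q[2];c=0;R=np.array([[np.cos(a),-np.sin(a)],[np.sin(a),np.cos(a)]])
    for n,M,u0,v0,S,m in data:
        if only and n!=only: continue
        r=np.zeros_like(m)
        for s in(-1,1):
            for A,B in(((-.12,.029*s),(0.0,.029*s)),((-.148,q[3]*s),(-.12,.029*s))):
                P=box(A,B);P[:,:2]=P[:,:2]@R.T+[x,y]
                U=np.array([(p(M,k)-[u0,v0]+.5)*S-.5 for k in P]);cv2.fillConvexPoly(r,cv2.convexHull((U*16).round().astype(np.int32)),1,shift=4)
        # pixels in front of guard only
        c+=1-(r&m).sum()/max((r|m).sum(),1)
    return c
if __name__=="__main__":
  for only in(None,"top","scene"):
    best=min((minimize(cost,[.545,-.093,np.radians(-83),.040],args=(only,),method="Nelder-Mead",options=dict(initial_simplex=[[.545+i,-.093+j,np.radians(-83+k),.040+l] for i,j,k,l in((0,0,0,0),(s*.006,0,0,0),(0,.008,0,0),(0,0,s*3,0),(0,0,0,.004))],maxiter=150)) for s in(-1,1)),key=lambda r:r.fun)
    q=best.x;a=q[2];print(only,q.round(4),np.degrees(a).round(2),round(best.fun,3),"lane",(q[:2]-.075*np.array([np.cos(a),np.sin(a)])).round(4))
E
python3 fit.py
```

```text
top 0.04670203481695834
scene 0.06299107142857142
None [ 0.5436 -0.0939 -1.4505  0.04  ] -83.11 1.084 lane [ 0.5346 -0.0195]
top [ 0.5476 -0.0948 -1.4336  0.0383] -82.14 0.745 lane [ 0.5373 -0.0205]
scene [ 0.5426 -0.0951 -1.4422  0.0403] -82.63 0.338 lane [ 0.533  -0.0207]
```

{"fn": "play_rows", "kwargs": {"commands": [[0,0,-0.01,0,0,0,1],[0,0,-0.02,0,0,0,1],[0,0,-0.03,0,0,0,1],[0,0,0,0,0,0,1],[0,0,0,0,0,0,1]]}}

```text
time_s: 9.58
ee_pos: [0.4778, 0.1784, 0.0326]
eef_rot: [3.139, 0.001, 2.108]
force: [0.4, 1.0, -1.3]
grip_width: 0.0518
grip_force: 20.0
```

{"fn": "play_rows", "kwargs": {"commands": [[-0.0285,-0.0076,0,0,0,0,1],[-0.0285,-0.0076,0,0,0,0,1],[-0.0285,-0.0076,0,0,0,0,1],[-0.0285,-0.0076,0,0,0,0,1],[-0.0285,-0.0076,0,0,0,0,1],[-0.0285,-0.0076,0,0,0,0,1],[-0.0285,-0.0076,0,0,0,0,1],[0,0,0,0,0,-6.64,1],[0,0,0,0,0,-6.64,1],[0,0,0,0,0,-6.64,1],[0,0,0,0,0,-6.64,1],[0,0,0,0,0,-6.64,1],[0,0,0,0,0,-6.64,1],[0,0,0,0,0,-6.64,1],[0,0,0,0,0,-6.64,1],[0,0,0,0,0,-6.64,1],[0,0,0,0,0,-6.64,1],[0,0,0,0,0,0,1],[0,0,0,0,0,0,1]]}}

```text
time_s: 11.17
ee_pos: [0.5328, -0.0204, 0.0302]
eef_rot: [3.141, -0.001, -3.02]
force: [-0.4, -0.6, -1.2]
grip_width: 0.0517
grip_force: 20.0
```

Run:
```python
from h import *
o=ctrl.get_obs();print(o["ee_pos"],np.degrees(o["eef_rot"]),o["grip_width"])
M=model("wrist");a=ctrl.camera("wrist");np.savez("pics/m2.npz",*M);cv2.imwrite("pics/w4.png",a)
A=np.radians(-82.8);X=np.array([np.cos(A),np.sin(A)]);Y=np.array([-X[1],X[0]])
L=np.array([.534,-.0203])
for x in(-.045,.06):
  for y in(-.034,-.024,.024,.034):print(x,y,p(M,[*(L+x*X+y*Y),.01]).round(1))
b=cv2.convertScaleAbs(a,alpha=1.5);cv2.imwrite("pics/w4v.png",b)
```

```text
[ 0.53282484 -0.02043785  0.03022375] [ 1.79982419e+02 -7.50163393e-02 -1.73042366e+02] 0.051650542204006465
-0.045 -0.034 [376.3 173.9]
-0.045 -0.024 [375.7 186.4]
-0.045 0.024 [373.  242.3]
-0.045 0.034 [372.5 253.3]
0.06 -0.034 [242.4 174.3]
0.06 -0.024 [243.3 186.8]
0.06 0.024 [247.4 242.7]
0.06 0.034 [248.2 253.6]
```

View pics/w4v.png

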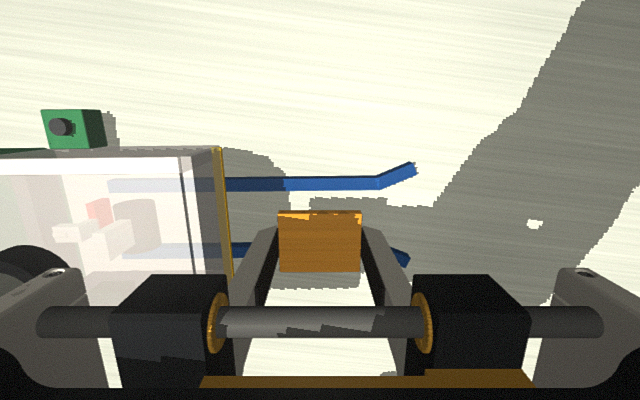

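Run:
```python
from h import *
f=np.load("pics/m2.npz");M=[f[k] for k in f];a=cv2.imread("pics/w4.png").astype(int)
A=np.radians(-82.8);X=np.array([np.cos(A),np.sin(A)]);Y=np.array([-X[1],X[0]]);L=np.array([.534,-.0203])
loc=lambda u,v,z:(lambda q:(((q-L)@X*1000).round(1),((q-L)@Y*1000).round(1)))(w(M,u,v,z)[:2])
for u in(300,340,370): 
    c=a[170:198,u];print(u,[(int(k[0]),int(k[2])) for k in c])
for u in(236,242): print(u,[(int(k[0]),int(k[2])) for k in a[236:262,u]])
# columns of the bend / tips
for q in((300,178),(370,178),(300,188),(370,188),(377,178),(415,163),(240,243)):print(q,loc(*q,.01),loc(*q,0))
h=cv2.cvtColor(cv2.imread("pics/w4.png"),cv2.COLOR_BGR2HSV);m=cv2.inRange(h,(8,120,60),(25,255,255));m[:205]=0;m[280:]=0;m[:,:275]=0;m[:,365:]=0
c=max(cv2.findContours(m,0,1)[0],key=cv2.contourArea)
for z in(.03,.06,.07):
  P=np.array([w(M,*q[0],z)[:2] for q in c],np.float32)
  P=np.float32(np.stack([(P-np.float32(L))@X,(P-np.float32(L))@Y],1)*1000);print(z,cv2.minAreaRect(P))
```

```text
300 [(150, 163), (153, 169), (154, 166), (155, 169), (153, 171), (155, 170), (75, 60), (41, 20), (68, 30), (106, 33), (104, 33), (107, 34), (106, 36), (105, 34), (105, 35), (105, 36), (105, 34), (103, 30), (105, 31), (105, 29), (110, 65), (155, 175), (151, 170), (152, 167), (154, 169), (154, 170), (153, 166), (154, 169)]
340 [(152, 167), (155, 170), (153, 166), (150, 165), (149, 164), (126, 128), (50, 31), (49, 25), (95, 30), (108, 34), (111, 42), (109, 36), (104, 35), (104, 28), (106, 36), (105, 33), (104, 32), (103, 31), (107, 31), (107, 38), (125, 95), (163, 182), (157, 176), (152, 169), (156, 170), (151, 168), (157, 172), (155, 169)]
370 [(152, 167), (153, 168), (155, 170), (158, 173), (156, 170), (98, 88), (42, 26), (51, 22), (108, 36), (112, 38), (108, 33), (111, 40), (108, 35), (109, 34), (105, 34), (108, 35), (109, 35), (106, 30), (108, 31), (111, 53), (151, 147), (157, 174), (157, 174), (158, 171), (157, 172), (166, 180), (166, 179), (156, 171)]
236 [(78, 85), (76, 83), (76, 84), (79, 89), (80, 88), (79, 86), (54, 45), (35, 13), (34, 19), (37, 18), (43, 22), (51, 17), (55, 2
[... 635 characters left out ...]
(15.7), np.float64(-20.4))
(370, 188) (np.float64(-40.5), np.float64(-22.7)) (np.float64(-42.3), np.float64(-20.3))
(377, 178) (np.float64(-45.7), np.float64(-30.8)) (np.float64(-47.7), np.float64(-28.7))
(415, 163) (np.float64(-74.6), np.float64(-42.5)) (np.float64(-77.9), np.float64(-41.0))
(240, 243) (np.float64(66.2), np.float64(24.3)) (np.float64(69.1), np.float64(28.8))
0.03 ((-0.2136669158935547, 14.21703052520752), (50.225318908691406, 62.962669372558594), 89.83353424072266)
0.06 ((-0.2566509246826172, 0.9897708892822266), (43.03466796875, 53.948387145996094), 89.83360290527344)
0.07 ((-0.2709808349609375, -3.4193115234375), (40.637779235839844, 50.94364929199219), 89.83358001708984)
```

{"fn": "play_rows", "kwargs": {"commands": [[-0.0046,0,0,0,0,0,1],[0,0,0.015,0,0,0,1],[0,0,0.015,0,0,0,1],[0,0,0.012,0,0,0,1],[0,0,0.005,0,0,0,1],[0,0,0.004,0,0,0,1],[0,0,0.004,0,0,0,1],[0,0,0.002,0,0,0,1],[0,0,0,0,0,0,1],[0,0,0,0,0,0,1]]}}

```text
time_s: 12.05
ee_pos: [0.5381, -0.02, -0.0257]
eef_rot: [-3.141, 0.001, -3.017]
force: [0.5, -0.2, -0.7]
grip_width: 0.0515
grip_force: 20.0
```

Run:
```python
from h import *
o=ctrl.get_obs();print(o["ee_pos"],o["force"])
M=model("wrist");im=ctrl.camera("wrist");cv2.imwrite("pics/w5.png",im);a=im.astype(int)
A=np.radians(-82.8);X=np.array([np.cos(A),np.sin(A)]);Y=np.array([-X[1],X[0]]);L=np.array([.534,-.0203])
loc=lambda u,v,z:(lambda q:(((q-L)@X*1000).round(1),((q-L)@Y*1000).round(1)))(w(M,u,v,z)[:2])
h=cv2.cvtColor(im,cv2.COLOR_BGR2HSV)
br=cv2.inRange(h,(8,120,50),(25,255,255))>0; bl=cv2.inRange(h,(100,120,25),(125,255,255))>0
run=lambda m:(np.flatnonzero(m)[0],np.flatnonzero(m)[-1],m.sum()) if m.any() else None
for u in(300,310,320,330,340):
    r=run(br[150:300,u]);f=np.flatnonzero(bl[140:300,u])+140;print(u,"brass",r[0]+150,r[1]+150,"blue",f)
    print(loc(u,r[0]+150-.5,.008),loc(u,r[1]+150.5,.008))
```

```text
[ 0.5381215  -0.01995636 -0.02567549] [ 0.54133986 -0.17838482 -0.7093658 ]
300 brass 210 271 blue [186 188 189 190 191 192 193 194 195 196 197 198 199 200 201 202 203 272
 273 274 275 276 277 278 279 280 281 282 283 284 285 286 287]
(np.float64(11.9), np.float64(-16.9)) (np.float64(12.6), np.float64(25.9))
310 brass 211 271 blue [186 187 188 189 190 191 192 193 194 195 196 197 198 199 200 201 202 203
 273 274 275 276 277 278 279 280 281 282 283 284 285 286 287]
(np.float64(5.7), np.float64(-16.2)) (np.float64(6.0), np.float64(25.9))
320 brass 210 271 blue [186 188 189 190 191 192 193 194 195 196 197 198 199 200 201 202 203 273
 274 275 276 277 278 279 280 281 282 283 284 285 286 287]
(np.float64(-0.5), np.float64(-16.9)) (np.float64(-0.5), np.float64(25.9))
330 brass 211 271 blue [186 188 189 190 191 192 193 194 195 196 197 198 199 200 201 202 203 273
 274 275 276 277 278 279 280 281 282 283 284 285 286 287]
(np.float64(-6.7), np.float64(-16.3)) (np.float64(-7.1), np.float64(25.9))
340 brass 210 271 blue [188 189 190 191 192 193 194 195 196 197 198 199 200 201 202 203 273 274
 275 276 277 278 279 280 281 282 283 284 285 286 287]
(np.float64(-12.9), np.float64(-16.9)) (np.float64(-13.7), np.float64(25.9))
```

{"fn": "play_rows", "kwargs": {"commands": [[0.0018,0,0,0,0,0,1],[0,0,0.001,0,0,0,1],[0,0,0.001,0,0,0,1],[0,0,0,0,0,0,1],[0,0,0,0,0,0,-1],[0,0,0,0,0,0,-1],[0,0,0,0,0,0,-1],[0,0,0,0,0,0,-1],[0,0,0,0,0,0,-1],[0,0,-0.015,0,0,0,-1],[0,0,-0.03,0,0,0,-1],[0,0,-0.035,0,0,0,-1],[0,0,-0.035,0,0,0,-1]]}}

```text
time_s: 13.18
ee_pos: [0.5356, -0.0201, 0.0881]
eef_rot: [3.141, -0.001, -3.016]
force: [0.4, -0.1, -0.0]
grip_width: 0.0941
grip_force: 0.0
```

Run:
```python
from h import *
go(.4605,.3585,.0,190.3)
im=ctrl.camera("wrist");M=model("wrist");cv2.imwrite("pics/w6.png",im);h=cv2.cvtColor(im,cv2.COLOR_BGR2HSV)
A=np.radians(-82.8);X=np.array([np.cos(A),np.sin(A)]);Y=np.array([-X[1],X[0]]);L=np.array([.534,-.0203])
br=cv2.inRange(h,(8,120,50),(25,255,255)); 
c0,c1=[int(k) for k in p(M,[*L,.008])]
m=br.copy();m[:c1-60]=0;m[c1+60:]=0;m[:,:c0-70]=0;m[:,c0+70:]=0
c=max(cv2.findContours(m,0,1)[0],key=cv2.contourArea)
P=np.array([w(M,*q[0],.008)[:2] for q in c]);P=np.float32(np.stack([(P-L)@X,(P-L)@Y],1)*1000);print(cv2.minAreaRect(P))
bl=cv2.inRange(h,(100,120,25),(125,255,255))>0
for x in(-.03,0,.03):
    k=[]
    for y in np.arange(-.04,.045,.0005):
        q=p(M,[*(L+x*X+y*Y),.01]).round().astype(int)
        if 0<=q[1]<400 and bl[q[1],q[0]]:k.append(round(y*1000,1))
    k=np.array(k);print(x,k[k<0][[0,-1]] if (k<0).any() else 0,k[k>0][[0,-1]] if (k>0).any() else 0)
```

```text
tool shift mm [ 27.1 385.   88.2] turn [ 0.  -0.1 -3.1] t 13.18
((0.9341850280761719, 8.545158386230469), (53.75370788574219, 41.85789489746094), 0.09249277412891388)
-0.03 [-26.5 -16.5] [34.  43.5]
0 [-25.  -15.5] [34.  43.5]
0.03 [-25.  -15.5] [34.  43.5]
```

{"fn": "play_rows", "kwargs": {"commands": [[0.0025,0.035,0,0,0,0,-1],[0.0025,0.035,0,0,0,0,-1],[0.0025,0.035,0,0,0,0,-1],[0.0025,0.035,0,0,0,0,-1],[0.0025,0.035,0,0,0,0,-1],[0.0025,0.035,0,0,0,0,-1],[0.0025,0.035,0,0,0,0,-1],[0.0025,0.035,0,0,0,0,-1],[0.0025,0.035,0,0,0,0,-1],[0.0025,0.035,0,0,0,0,-1],[0.0021,0.035,0,0,0,-3.1,-1],[0,0,0,0,0,0,-1],[0,0,0,0,0,0,-1],[0,0,0,0,0,0,-1]]}}

```text
time_s: 14.4
ee_pos: [0.4611, 0.3579, 0.0866]
eef_rot: [-3.141, -0.0, -2.963]
force: [0.1, 0.7, 0.5]
grip_width: 0.094
grip_force: 0.0
```

Run:
```python
from h import *
go(.4605,.3585,.02,190.3);o=ctrl.get_obs();print(o["ee_pos"],np.degrees(o["eef_rot"]))
M=model("wrist");im=ctrl.camera("wrist");cv2.imwrite("pics/w7.png",im)
A=np.radians(10.3);X=np.array([np.cos(A),np.sin(A)]);Y=np.array([-X[1],X[0]]);L=np.array([.4605,.3585])
for x,y,z in((-.035,-.011,.06),(-.035,.011,.06),(.035,.011,.06),(.035,-.011,.06),(.15,-.012,.008),(.15,.012,.008)):
    q=p(M,[*(L+x*X+y*Y),z]);print(x,y,q.round(1));cv2.circle(im,(int(q[0]),int(q[1])),3,(255,0,255),1)
cv2.imwrite("pics/w7v.png",im)
```

```text
tool shift mm [ 0.5  0.7 66.6] turn [-0.  -0.  -0.1] t 14.4
[0.46114887 0.35790222 0.0866024 ] [-1.79974964e+02 -2.59191163e-02 -1.69753822e+02]
-0.035 -0.011 [306.2 169.2]
-0.035 0.011 [333.6 169.2]
0.035 0.011 [332.6 249.3]
0.035 -0.011 [307.1 249.3]
0.15 -0.012 [309.2 322.3]
0.15 0.012 [330.3 322.3]
```

View pics/w7v.png

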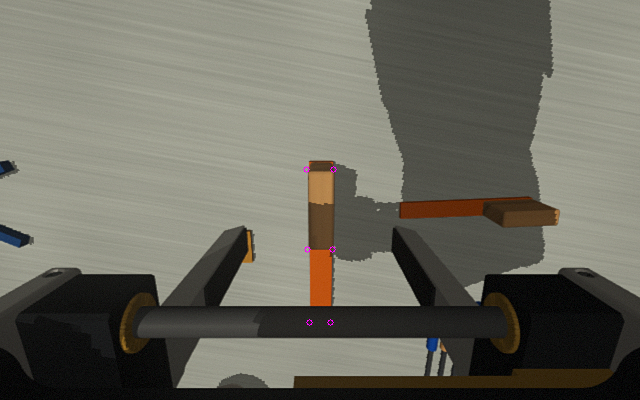

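{"fn": "play_rows", "kwargs": {"commands": [[-0.0095,0.0007,0.025,0,0,0,-1],[0,0,0.03,0,0,0,-1],[0,0,0.025,0,0,0,-1],[0,0,0.012,0,0,0,-1],[0,0,0.0075,0,0,0,-1],[0,0,0,0,0,0,1],[0,0,0,0,0,0,1],[0,0,0,0,0,0,1],[0,0,0,0,0,0,1],[0,0,0,0,0,0,1],[0,0,0,0,0,0,1],[0,0,0,0,0,0,1],[0,0,0,0,0,0,1],[0,0,0,0,0,0,1],[0,0,0,0,0,0,1],[0,0,0,0,0,0,1],[0,0,0,0,0,0,1],[0,0,0,0,0,0,1],[0,0,0,0,0,0,1]], "force": 50}}

```text
time_s: 16.03
ee_pos: [0.4704, 0.3609, -0.0126]
eef_rot: [3.142, -0.0, -2.962]
force: [-0.8, 0.9, -0.1]
grip_width: 0.0215
grip_force: 50.0
```

{"fn": "play_rows", "kwargs": {"commands": [[0,0,-0.02,0,0,0,1],[0,0,-0.03,0,0,0,1],[-0.0011,-0.0345,0,0,0,0,1],[-0.0011,-0.0345,0,0,0,0,1],[-0.0011,-0.0345,0,0,0,0,1],[-0.0011,-0.0345,0,0,0,0,1],[-0.0011,-0.0345,0,0,0,0,1],[-0.0011,-0.0345,0,0,0,0,1],[0,0,0,0,0,7.1,1],[0,0,0,0,0,7.1,1],[0,0,0,0,0,7.1,1],[0,0,0,0,0,7.1,1],[0,0,0,0,0,7.1,1],[0,0,0,0,0,7.1,1],[0,0,0,0,0,7.1,1],[0,0,0,0,0,7.1,1],[0,0,0,0,0,7.1,1],[0,0,0,0,0,7.1,1],[0,0,0,0,0,7.1,1],[0,0,0,0,0,7.1,1]]}}

```text
time_s: 17.7
ee_pos: [0.5136, 0.1583, 0.0373]
eef_rot: [-3.141, -0.0, 1.828]
force: [-0.2, 0.2, -1.3]
grip_width: 0.0217
grip_force: 50.0
```

{"fn": "play_rows", "kwargs": {"commands": [[0,0,0,0,0,7.1,1],[0,0,0,0,0,0.8,1],[0,0,0,0,0,0,1],[0,0,0,0,0,0,1],[0,0,0,0,0,0,1]]}}

```text
time_s: 18.12
ee_pos: [0.5137, 0.1583, 0.0374]
eef_rot: [-3.141, 0.0, 1.699]
force: [-0.7, 0.6, -0.9]
grip_width: 0.0219
grip_force: 50.0
```

Run:
```python
from h import *
o=ctrl.get_obs();print(o["ee_pos"],np.degrees(o["eef_rot"]),o["force"],o["grip_width"])
go(.5137,.1585,-.0126,97.2)
# check with scene: orange tongue
b=ctrl.camera("scene");M=model("scene");cv2.imwrite("pics/s3.png",b);h=cv2.cvtColor(b,cv2.COLOR_BGR2HSV)
P=np.array([.5363,-.0201]);A=np.radians(-82.8);X=np.array([np.cos(A),np.sin(A)]);Y=np.array([-X[1],X[0]])
T=o["ee_pos"][:2]
for x,y,z in((.14,.012,.058),(.14,-.012,.058),(.06,.012,.058),(.06,-.012,.058)):print(p(M,[*(T+x*X+y*Y),z]).round(1))
m=cv2.inRange(h,(3,180,70),(11,255,255));n,l,s,c=cv2.connectedComponentsWithStats(m)
print([(s[i].tolist()) for i in range(1,n) if s[i,4]>60])
bk=cv2.inRange(h,(10,120,60),(25,255,255));bk[:,:250]=0;bk[:,:]*=1
q=p(M,[*P,.008]);k=[c for c in cv2.findContours(bk,0,1)[0] if cv2.contourArea(c)>60];print(q,[(np.array(cv2.minAreaRect(c)[0]).round(1),cv2.contourArea(c)) for c in k])
```

```text
[0.51374064 0.15830254 0.03741436] [-1.79993263e+02  3.68720276e-03  9.73392036e+01] [-0.65712034  0.60304129 -0.91547432] 0.021855901631037705
tool shift mm [ 0.2 -0.  50. ] turn [-0.   0.   0.1] t 18.12
[274.3 159.1]
[281.7 153.7]
[297.3 176.7]
[304.7 170.9]
[]
[269.83727092 161.63582692] [(array([438. , 367.5]), 164.0), (array([415.6, 348.7]), 149.0), (array([457.8, 291.4]), 749.0), (array([348.7, 241.2]), 164.0), (array([326.5, 186.6]), 375.0), (array([269.4, 162.9]), 187.5), (array([420. , 159.8]), 1989.5)]
```

{"fn": "play_rows", "kwargs": {"commands": [[0,0,0.02,0,0,0,1],[0,0,0.02,0,0,0,1],[0,0,0.0065,0,0,0,1],[0,0,0.003,0,0,0,1],[0,0,0,0,0,0,1],[0,0,0,0,0,0,1]]}}

```text
time_s: 18.67
ee_pos: [0.5142, 0.1584, -0.0114]
eef_rot: [3.141, -0.0, 1.696]
force: [-1.0, -0.2, -0.8]
grip_width: 0.0217
grip_force: 50.0
```

Run:
```python
from h import *
f=np.load("pics/m2.npz");M2=[f[k] for k in f]
f=np.load("pics/m1.npz");M1=[f[k] for k in f]
P=np.array([.5363,-.0201]);A=np.radians(-82.8);X=np.array([np.cos(A),np.sin(A)]);Y=np.array([-X[1],X[0]]);P=P+.075*X
for n,M,(u0,u1,v0,v1) in(("w4",M2,(40,200,150,270)),("top",model("top"),(430,465,155,195)),("scene",model("scene"),(200,260,90,150))):
    im=cv2.imread(f"pics/{n}.png").astype(int)[v0:v1,u0:u1]
    m=((im[...,2]-np.maximum(im[...,0],im[...,1]))>(25 if n!="top" else 12)).astype(np.uint8)
    k,l,s,c=cv2.connectedComponentsWithStats(m)
    for i in range(1,k):
        if s[i,4]<(4 if n!="w4" else 40):continue
        x0,y0,ww,hh=s[i,:4];U=(x0+u0,x0+u0+ww,y0+v0,y0+v0+hh)
        print(n,U,s[i,4])
        for z in(0,.008,.02,.03):
            print("  z",z,[tuple((float(round((w(M,u,v,z)[:2]-P)@d*1000,1))) for d in(X,Y)) for u in U[:2] for v in U[2:]])
```

```text
w4 (np.int32(86), np.int32(96), np.int32(204), np.int32(218)) 103
  z 0 [(120.9, -9.4), (123.6, 3.0), (112.5, -9.4), (115.0, 3.0)]
  z 0.008 [(114.4, -11.8), (116.9, 0.2), (106.2, -11.8), (108.7, 0.2)]
  z 0.02 [(104.5, -15.4), (106.9, -4.0), (96.8, -15.4), (99.1, -4.0)]
  z 0.03 [(96.3, -18.3), (98.6, -7.5), (89.0, -18.3), (91.2, -7.4)]
top (np.int32(446), np.int32(449), np.int32(175), np.int32(179)) 8
  z 0 [(106.0, -0.8), (103.8, -12.3), (114.5, -2.0), (112.3, -13.5)]
  z 0.008 [(103.6, -2.4), (101.4, -13.8), (112.0, -3.6), (109.8, -14.9)]
  z 0.02 [(99.9, -4.7), (97.7, -15.9), (108.2, -5.8), (106.0, -17.1)]
  z 0.03 [(96.8, -6.6), (94.7, -17.8), (105.1, -7.8), (102.9, -18.9)]
```

{"fn": "play_rows", "kwargs": {"commands": [[-0.006,0,0,0,0,0,1],[-0.004,0,0,0,0,0,1],[-0.003,0,0,0,0,0,1],[-0.003,0,0,0,0,0,1],[-0.004,0,0,0,0,0,1],[-0.006,0,0,0,0,0,1],[-0.008,0,0,0,0,0,1],[-0.008,0,0,0,0,0,1],[-0.008,0,0,0,0,0,1],[-0.008,0,0,0,0,0,1],[-0.008,0,0,0,0,0,1],[-0.008,0,0,0,0,0,1],[-0.008,0,0,0,0,0,1],[-0.008,0,0,0,0,0,1],[-0.008,0,0,0,0,0,1],[-0.006,0,0,0,0,0,1],[-0.004,0,0,0,0,0,1]]}}

```text
time_s: 20.08
ee_pos: [0.5274, 0.0504, -0.0121]
eef_rot: [-3.142, 0.0, 1.695]
force: [0.2, 1.3, -0.9]
grip_width: 0.0215
grip_force: 50.0
```

{"fn": "play_rows", "kwargs": {"commands": [[-0.003,0,0,0,0,0,1],[-0.003,0,0,0,0,0,1],[-0.003,0,0,0,0,0,1],[-0.003,0,0,0,0,0,1],[-0.0025,0,0,0,0,0,1],[-0.0025,0,0,0,0,0,1],[-0.002,0,0,0,0,0,1],[-0.002,0,0,0,0,0,1],[-0.002,0,0,0,0,0,1],[-0.0025,0,0,0,0,0,1],[-0.0025,0,0,0,0,0,1],[-0.0025,0,0,0,0,0,1],[-0.0025,0,0,0,0,0,1],[-0.002,0,0,0,0,0,1]]}}

```text
time_s: 21.25
ee_pos: [0.5317, 0.0161, -0.0121]
eef_rot: [-3.142, 0.0, 1.696]
force: [-0.1, 2.7, -0.7]
grip_width: 0.0215
grip_force: 50.0
```

{"fn": "play_rows", "kwargs": {"commands": [[-0.001,0,0,0,0,0,1],[-0.001,0,0,0,0,0,1],[-0.001,0,0,0,0,0,1],[-0.001,0,0,0,0,0,1],[-0.0005,0,0,0,0,0,1],[-0.0005,0,0,0,0,0,1]]}}

```text
time_s: 21.75
ee_pos: [0.5322, 0.0115, -0.0121]
eef_rot: [-3.142, -0.0, 1.696]
force: [-0.5, 2.4, -0.3]
grip_width: 0.0216
grip_force: 50.0
```

{"fn": "play_rows", "kwargs": {"commands": [[-0.0005,0,0,0,0,0,1],[-0.0005,0,0,0,0,0,1],[-0.0005,0,0,0,0,0,1],[-0.0005,0,0,0,0,0,1]]}}

```text
time_s: 22.08
ee_pos: [0.5325, 0.0095, -0.012]
eef_rot: [3.142, 0.0, 1.696]
force: [-1.0, 2.6, -0.3]
grip_width: 0.0218
grip_force: 50.0
```

{"fn": "play_rows", "kwargs": {"commands": [[-0.0005,0,0,0,0,0,1],[-0.0005,0,0,0,0,0,1],[-0.0005,0,0,0,0,0,1],[-0.0005,0,0,0,0,0,1]]}}

```text
time_s: 22.42
ee_pos: [0.5328, 0.0075, -0.012]
eef_rot: [3.142, -0.0, 1.696]
force: [0.0, 2.9, -0.8]
grip_width: 0.0216
grip_force: 50.0
```

{"fn": "play_rows", "kwargs": {"commands": [[-0.0005,0,0,0,0,0,1],[-0.0005,0,0,0,0,0,1],[-0.0005,0,0,0,0,0,1],[-0.0005,0,0,0,0,0,1]]}}

```text
time_s: 22.75
ee_pos: [0.533, 0.0055, -0.0121]
eef_rot: [-3.142, 0.0, 1.696]
force: [0.6, 4.0, -0.5]
grip_width: 0.0217
grip_force: 50.0
```

{"fn": "play_rows", "kwargs": {"commands": [[-0.0005,0,0,0,0,0,1],[-0.0005,0,0,0,0,0,1],[0,0,0,0,0,0,1]]}}

```text
time_s: 23.0
ee_pos: [0.5331, 0.0044, -0.0121]
eef_rot: [3.142, 0.0, 1.696]
force: [-0.1, 1.7, -0.5]
grip_width: 0.022
grip_force: 50.0
```

{"fn": "play_rows", "kwargs": {"commands": [[-0.0005,0,0,0,0,0,1],[-0.0005,0,0,0,0,0,1],[-0.0005,0,0,0,0,0,1],[-0.0005,0,0,0,0,0,1]]}}

```text
time_s: 23.33
ee_pos: [0.5334, 0.0025, -0.012]
eef_rot: [3.142, -0.0, 1.696]
force: [-0.1, 3.3, -1.2]
grip_width: 0.0215
grip_force: 50.0
```

{"fn": "play_rows", "kwargs": {"commands": [[-0.0005,0,0,0,0,0,1],[-0.0005,0,0,0,0,0,1],[-0.0005,0,0,0,0,0,1],[-0.0005,0,0,0,0,0,1]]}}

```text
time_s: 23.67
ee_pos: [0.5336, 0.0005, -0.012]
eef_rot: [-3.142, -0.0, 1.696]
force: [1.1, 2.1, -0.2]
grip_width: 0.0218
grip_force: 50.0
```

{"fn": "play_rows", "kwargs": {"commands": [[-0.0005,0,0,0,0,0,1],[-0.0005,0,0,0,0,0,1],[-0.0005,0,0,0,0,0,1],[-0.0005,0,0,0,0,0,1]]}}

```text
time_s: 24.0
ee_pos: [0.5339, -0.0015, -0.0121]
eef_rot: [-3.142, -0.0, 1.696]
force: [-0.9, 2.6, -0.6]
grip_width: 0.0216
grip_force: 50.0
```

{"fn": "play_rows", "kwargs": {"commands": [[-0.0005,0,0,0,0,0,1],[-0.0005,0,0,0,0,0,1],[-0.0005,0,0,0,0,0,1],[-0.0005,0,0,0,0,0,1]]}}

```text
time_s: 24.33
ee_pos: [0.534, -0.002, -0.0118]
eef_rot: [-3.142, -0.002, 1.696]
force: [-2.7, 18.7, 5.1]
grip_width: 0.0217
grip_force: 50.0
```

{"fn": "play_rows", "kwargs": {"commands": [[0.0005,0,0,0,0,0,1],[0,0,0,0,0,0,1],[0,0,0,0,0,0,1]]}}

```text
time_s: 24.58
ee_pos: [0.5339, -0.0019, -0.0119]
eef_rot: [-3.141, -0.001, 1.696]
force: [-1.9, 10.5, 3.1]
grip_width: 0.0213
grip_force: 50.0
```

{"fn": "play_rows", "kwargs": {"commands": [[-0.00015,0,0,0,0,0,1],[0,0,0,0,0,0,1],[0,0,0,0,0,0,1],[0,0,0,0,0,0,1],[0,0,0,0,0,0,1],[0,0,0,0,0,0,1],[0,0,0,0,0,0,1],[0,0,0,0,0,0,1],[0,0,0,0,0,0,1]]}}

```text
time_s: 25.33
ee_pos: [0.5339, -0.0019, -0.0119]
eef_rot: [-3.142, -0.001, 1.696]
force: [-2.3, 11.6, 2.9]
grip_width: 0.0219
grip_force: 50.0
```

{"fn": "play_rows", "kwargs": {"commands": [[0.002,0,0,0,0,0,1],[0.005,0,0,0,0,0,1],[0.01,0,0,0,0,0,1],[0.014,0,0,0,0,0,1],[0.017,0,0,0,0,0,1],[0.018,0,0,0,0,0,1],[0.018,0,0,0,0,0,1],[0.018,0,0,0,0,0,1],[0.018,0,0,0,0,0,1],[0.018,0,0,0,0,0,1],[0.018,0,0,0,0,0,1],[0.018,0,0,0,0,0,1],[0.017,0,0,0,0,0,1],[0.01,0,0,0,0,0,1],[0.005,0,0,0,0,0,1],[0,0,0,0,0,0,1],[0,0,0,0,0,0,1]]}}

```text
time_s: 26.75
ee_pos: [0.5083, 0.201, -0.0121]
eef_rot: [-3.141, 0.0, 1.696]
force: [0.6, -0.7, -0.9]
grip_width: 0.0219
grip_force: 50.0
```

{"fn": "play_rows", "kwargs": {"commands": [[0,0,0.0005,0,0,0,1],[0,0,0,0,0,0,1],[0,0,0,0,0,0,-0.2],[0,0,0,0,0,0,-0.2],[0,0,0,0,0,0,-0.2],[0,0,0,0,0,0,-0.2],[0,0,0,0,0,0,-0.2],[0,0,0,0,0,0,-0.2],[0,0,-0.01,0,0,0,-0.2],[0,0,-0.03,0,0,0,-0.2],[0,0,-0.035,0,0,0,-0.2],[0,0,-0.035,0,0,0,-0.2],[0,0,-0.035,0,0,0,-0.2],[0,0,0,0,0,0,-0.2],[0,0,0,0,0,0,-0.2]]}}

```text
time_s: 28.0
ee_pos: [0.5092, 0.2016, 0.1349]
eef_rot: [3.137, -0.001, 1.696]
force: [0.8, -0.0, -0.6]
grip_width: 0.0563
grip_force: 0.0
```

Run:
```python
from h import *
o=ctrl.get_obs();print(o["ee_pos"],o["grip_width"],o["force"])
b=ctrl.camera("scene");a=ctrl.camera("top");cv2.imwrite("pics/f.png",np.vstack([b[60:260,180:480],cv2.resize(a[100:300,200:500],(300,200))]))
cv2.imwrite("pics/f.png",cv2.resize(np.hstack([b[70:270,190:390],a[100:300,300:500]]),None,fx=2,fy=2))
```

```text
[0.50915376 0.20164709 0.13489848] 0.05634433724874695 [ 0.81913387 -0.03331554 -0.61844467]
```

View pics/f.png

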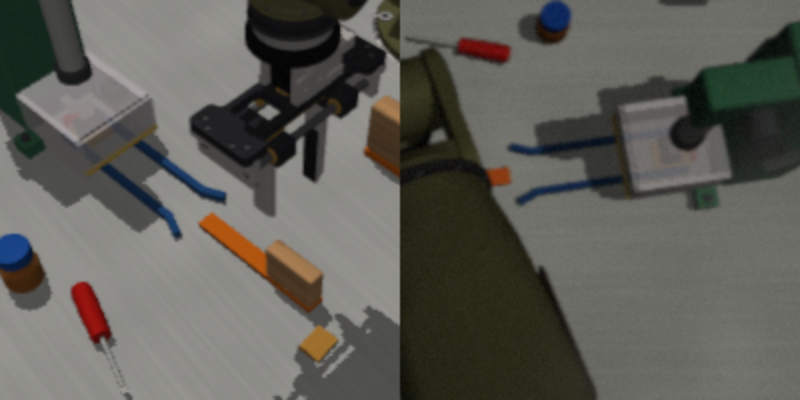

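The picture shows the stick lying flat at about (260,255), out of the press, with the gripper clear of it. The lane is empty, the blank is inside the guard, and the jar and screwdriver are where they were.

```bash
python3 -c "
from station import ctrl
print(ctrl.hand_in())"
```

```text
the job is handed in; nothing more can be done
None
```

The blank is in under the guard against the back stop: about 19 N on the stick at first contact, then held at about 12 N for roughly 0.75 s. The stick is back out of the press, lying flat on the bench and released; the job was handed in at about 28 s and no verdict came back.

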